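Bring the tube rotator's socket to the top and load the tube

ROBOT

A 6-joint arm with a two-finger parallel gripper is mounted at the origin on a cart in front of the work surface, level with it; the furniture and walls round the work are solid. World frame = base frame: x ahead of the robot, y to its left, z up, the work surface at z = 0. Lengths are in m, angles in rad, forces in N, time in s.
With the tool pointing down it reaches from about 0.35 to 0.975 m from the base axis. Payload 4.9 kg.
Tool frame: the origin (TCP) lies midway between the tips of the shut fingers; the grasp point (between the pads) lies 19 mm behind it (manip.pinch_z is the distance from the TCP to the grasp point, in m); z points along the fingers, y is the direction in which the jaws open and shut (so a half turn about z gives the same grasp; the last joint's range is limited). The gripper opens to 85 mm and grips with 20 to 120 N. Pads are 22 mm wide; open, the fingers measure 114 mm over their backs; the gripper's body (76 mm by 85 mm) begins 54 mm behind the grasp point. The pads swing forward as they close: fully open they stand 13 mm farther back than shut.
Start: joints at [-1.407, 0.053, 1.613, -0, 1.476, -0.119], TCP at [0.174, -0.6, 0.231] pointing down, gripper open.
Joint ranges: [-3.01, 3.01], [-1.01, 2.22], [0.06, 2.58], [-1.02, 4.17], [0.09, 2.62], [-3.14, 3.14]. Speed limits (rad/s): [2.57, 2.57, 3.14, 3.14, 3.14, 3.14].

INTERFACE

Orientations are given as a unit quaternion [w, x, y, z].
In Python, from plant import manip gives the robot as it stands.
- The arm moves only by the tool drive_tool, never from a script. Its argument "commands" is text: rows parted by semicolons, each of 5 numbers parted by spaces: the finger opening in mm, from 0 to 85.4, then the shift along the tool's x, y, z in units of 30 mm (1.0 is 30 mm), then the turn about the tool's z in degrees. A call has exactly 8 rows; each row shifts and turns the commanded pose from where the row before left it, along the tool's axes as they then stand; what a row does not reach is not made up. A row lasts 1/8 s, in which the tool goes at most 62.5 mm and 10.7 degrees, less where a joint would pass 70% of its speed; a pose out of reach is approached as far as the arm can. A call is refused whole if a number of a shift passes 1 or a number of a turn 10.7, either way. A call with a gripper value outside its range is refused whole. The fingers move at their own pace and stop on an object; the grip force is fixed at half the most. Time passes only in rows, so rows that do not move let the fingers close, or fill a call up. It gives the time, the measured TCP pose, the force and the opening at its end, in the units of the state.
- manip.state(): the state, without advancing time (a new reading comes with each control period).
- manip.grab_frame(name): name is "scene" or "side" or "wrist"; returns the picture (400x640x3 uint8, red, green, blue); there is no depth.
- manip.camera_params(name): a dict with "fx", "fy", "cx", "cy" (pixels), "xyz" and "orientation" of the camera in the world. Camera axes: x right, y down, z forward; pixel columns grow to the right and rows downward; lengths in m; the calibration is good to about 2 mm. A picture is of the moment at which its call begins: read the wrist's pose just before it. camera_params takes no time and is no camera call; for the wrist camera it gives the pose at the moment of the call.
- manip.job_done(): hands the job in, once; it reports no verdict.
The state is a dict: "time": time; "joint_pos": joint angles; "joint_vel": joint speeds; "joint_efforts": joint torques, N m; "tool_pos": TCP position; "tool_rot": TCP orientation; "contact_force": force on the tool from outside, world axes, zero at the start; "ft_torque": the same for the moment, N m; "gripper_width": opening from 0.0 (shut) to 1.0 (fully open).
Only numpy, scipy, OpenCV 4.12 (cv2) and the standard library are available. Lean on these libraries where they do the work, as an engineer would, in place of code of your own. Each camera call takes 0.05 s, during which the arm holds its last target. There are 200 camera calls.

TASK

The drum of the white tube rotator has one empty tube socket, now turned out of sight underneath. Roll the free-running drum round with light fingertip friction on its exposed top until the socket points straight up, and let go of it; then take the sample tube from the beige rack and lower it into the socket until it is fully home, standing upright and released. Never press on the rotator with more than about 15 N, and leave the other things on the bench where they are.

Things in the scene. Friction and masses are not known exactly. Their poses are not given: they have to be found in the camera images.
- rotator: Tube rotator: white box 160 (x) x 112 (y) x 120 mm high, fixed to the bench, with a drum lying in it that shows through a window in its flat top. Origin: centre of its underside, on the bench; z up; y runs along the drum's axle; its front with a small grey panel faces -x. Two small dark pointers on top of the side walls mark x = 0.
- deck (a point): Point of the rotator in the middle of its window, level with the flat top (deck), 120 mm above the bench. The window is 100 mm (x) by 96 mm (y). The drum's top stands 8 to 18 mm above the deck: how much is not measured and must be felt. Axes as the rotator's.
- axle_mid (a point): Middle setting of the drum's axle, 73 mm above the bench; the true axle is fixed anywhere within 5 mm above or below it (not measured). The axle is sprung: it yields about 1 mm down for each 8 N pressed on the drum. Drum: radius 60 mm, 90 mm long, two black rubber tyres each 37 mm wide and, between them, a 16 mm aluminium band, 1 mm lower.
- seat (a point): Where the underside of a tube comes to stand when fully home in the upturned socket, 88 mm above the bench, give or take 5 mm as the axle. The socket is a square radial pocket, 16 x 16 mm, in the aluminium band, 45 mm deep, flat floor. Three dark 6 mm spots at 90, 180 and 270 degrees from it are no sockets.
- drum (a joint): Turn of the drum about the rotator's +y, rad; 0 or a full turn (+-6.283): socket straight up. Grows as the drum's top moves to the rotator's +x (away from the front panel). Turns without end either way; balanced; little friction (0.008 N m), so it coasts a little after a stroke and stays where it stops. At the start the socket points down within 0.8 rad.
- rack: Beige tube rack, 43 (x) x 120 (y) x 62 mm high, two rows of six open cells, fixed to the bench. Origin: centre of its underside, z up. The tube stands in the cell centred at x = +11, y = +9 mm, on the rack's floor 5 mm above the bench; the other cells are empty.
- tube: Capped sample tube, the only one standing in the rack: 83 mm tall, body 12 mm in diameter, cap 15 mm in diameter from 64 mm to 83 mm above its underside; 15 g. Origin: centre of its underside; z along it towards the cap. It stands upright in its cell with about 2 mm of play; its cap begins 7 mm above the rack's top.
- timer: Bystander: dark grey bench timer, 68 x 58 x 19 mm, lying near the front edge between rotator and rack; origin at the centre of its underside.
- cup: Bystander: specimen cup with a screw lid, 54 mm wide, 60 mm tall; origin at the centre of its underside.
- pen: Bystander: marker, 126 mm long, 16 mm thick, lying; origin under its middle.
- gauze: Bystander: roll of gauze lying on its side, 51 mm thick, 70 mm long; origin under its middle.
- dish: Bystander: petri dish, 60 mm wide, 14 mm high; origin at the centre of its underside.
- pad: Bystander: block of notes, 76 x 76 x 12 mm; origin at the centre of its underside.

How it is judged:
On the way:
1. the drum has been turned until its socket points up (within 0.15 rad), and stands still, let go of ((value of joint drum between -6.4332 and -6.1332 rad or value of joint drum between -0.15 and 0.15 rad or value of joint drum between 6.1332 and 6.4332 rad) and velocity of joint drum between -0.1 and 0.1 rad/s and contact force between the fingers and rotator below 0.1 N), for 0.3 s.
At the end, for the whole second after the job is handed in: The drum stands still with its socket pointing up (within 0.15 rad), and the tube stands in the socket, fully home (its underside 79 to 97 mm above the bench, within 9 mm of the rotator's centre lines), cap up, within 0.25 rad of upright, at rest and released; the fingers touch neither (all of step 1 and x of tube in the frame of rotator between -0.009 and 0.009 m and y of tube in the frame of rotator between -0.009 and 0.009 m and z of tube in the frame of rotator between 0.079 and 0.097 m and angle between tube's own z axis and vertical below 0.25 rad and contact force between the fingers and tube below 0.1 N and linear speed of tube below 0.02 m/s).
It fails at once if anything presses on the rotator or its drum with more than 15 N (contact force between anything else and rotator above 15 N).
It fails at once if a bystander (timer, cup, marker, gauze roll, petri dish or note pad) is moved by more than 30 mm (distance of any of timer, cup, pen, gauze, dish, pad from where it was at the start of the episode above 0.03 m).
It also fails if it takes over 72 s, if anything falls off the work surface, if the arm or the gripper's body presses on something with over 40 N, if the wrist force passes 120 N, or if a joint passes its speed limit or range.

## Working session

There is one attempt and no reset: what is moved stays moved. The work goes in short steps, Python scripts to look and compute and a tool call to move; the robot and the scene stay as the last step left them, time stands still between calls to the robot, and variables do not carry over. Pictures are saved under pics/ and viewed, about 8 in all and at most 12, crops included, and the job is handed in when it is done.

Besides the shell and the picture viewer there is one more tool, called after "Emit:" by a JSON object that holds its "api" and its "payload". drive_tool: Moves the arm, as the interface text tells. Its arguments: {"type":"object","properties":{"commands":{"type":"string"}},"required":["commands"]}

```bash
mkdir -p pics; ls
python3 - <<'E'
from plant import manip
import cv2,numpy as np
print(manip.state())
for n in("scene","side"):
    f=manip.grab_frame(n); cv2.imwrite(f"pics/{n}0.png",f[:,:,::-1]); print(n,manip.camera_params(n))
print(manip.camera_params("wrist"), manip.pinch_z)
E
```

```text
pics
{'time': 0.0, 'joint_pos': array([-1.40701535e+00,  5.33840839e-02,  1.61430597e+00, -2.10364376e-05,
        1.47603292e+00, -1.18980564e-01]), 'joint_vel': array([-0.00077529,  0.00073749, -0.00047751,  0.00242772, -0.00251543,
        0.00111678]), 'joint_efforts': array([-1.80806852e-03, -3.93682086e+01, -3.70176744e+01, -2.79181168e-04,
        6.88008178e-03,  1.15631698e-05]), 'tool_pos': array([ 0.17428196, -0.59954432,  0.23003901]), 'tool_rot': array([-1.06466038e-03,  9.90021672e-01,  1.40911160e-01, -3.43251925e-05]), 'contact_force': array([-0.36669383,  0.09715916,  0.51489052]), 'ft_torque': array([-0.02114771,  0.01702336, -0.02037885]), 'gripper_width': 1.0003343192768919}
scene {'fx': 462.2747189597091, 'fy': 462.2747189597091, 'cx': 310.4719613383263, 'cy': 197.73677715334384, 'xyz': array([-0.18045223,  0.83652705,  1.22092066]), 'orientation': array([ 0.12942913, -0.33550502,  0.86484038, -0.3503364 ])}
side {'fx': 410.1730510463091, 'fy': 410.1730510463091, 'cx': 322.4631051670597, 'cy': 192.8343442996813, 'xyz': array([0.29480962, 1.01019564, 0.92448634]), 'orientation': array([ 0.05556477, -0.100813  ,  0.89634548, -0.42815193])}
{'fx': 321.3751584119384, 'fy': 321.3751584119384, 'cx': 326.3798183361739, 'cy': 200.11721092480803, 'xyz': array([ 0.25420063, -0.57766159,  0.37270203]), 'orientation': array([ 0.13108952,  0.78897768, -0.59194452, -0.09965665])} 0.0187
```

View pics/scene0.png

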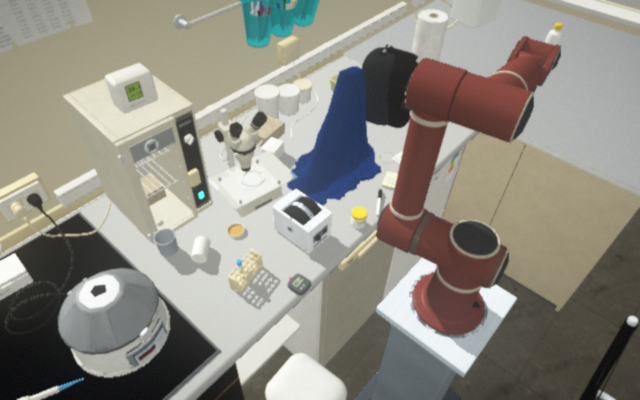

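View pics/side0.png

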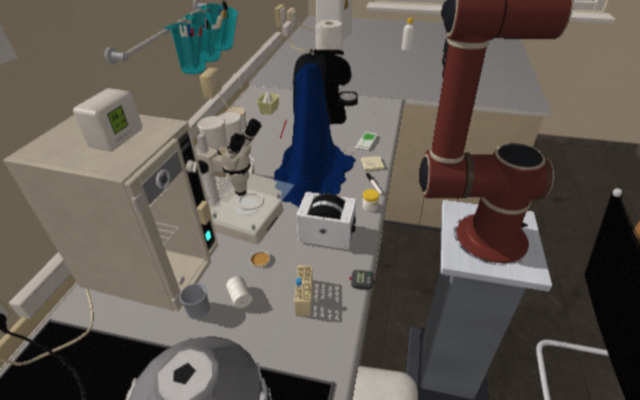

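The scene view shows the rotator at about (302,220), the rack at (245,270) with a blue cap at (240,263), the timer at (299,284) and the cup at (359,216). In the side view the rotator is at (327,220), the rack at (304,290) with the cap at (298,281), and the timer at (362,279). Next I'll cast rays to locate them.

```bash
cat > h.py <<'E'
from plant import manip
import cv2,numpy as np
from scipy.spatial.transform import Rotation as R
def rot(q): return R.from_quat(np.roll(q,-1)).as_matrix()
def ray(c,uv):
    return c["xyz"],rot(c["orientation"])@np.array([(uv[0]-c["cx"])/c["fx"],(uv[1]-c["cy"])/c["fy"],1])
def onz(c,uv,z):
    o,d=ray(c,uv); return o+d*(z-o[2])/d[2]
def proj(c,p):
    q=rot(c["orientation"]).T@(np.asarray(p)-c["xyz"]); return np.array([c["fx"]*q[0]/q[2]+c["cx"],c["fy"]*q[1]/q[2]+c["cy"]])
def snap(n,name):
    c=manip.camera_params(n); f=manip.grab_frame(n)[:,:,::-1].copy(); cv2.imwrite(f"pics/{name}.png",f); return c,f
E
python3 - <<'E'
from h import *
for n,box in(("scene",(225,250,255,275)),("side",(285,270,310,290))):
    c=manip.camera_params(n); im=cv2.imread(f"pics/{n}0.png").astype(int)
    m=(im[:,:,0]-im[:,:,2]>50); x0,y0,x1,y1=box
    ys,xs=np.nonzero(m[y0:y1,x0:x1]); uv=(xs.mean()+x0,ys.mean()+y0); print(n,"cap",uv,len(xs),onz(c,uv,.082))
pts={"scene":[("rotTop",(302,206),.13),("timer",(299,284),.01),("cup",(359,213),.06)],"side":[("rotTop",(327,207),.13),("timer",(362,279),.01),("cup",(371,195),.06),("rack",(304,285),.06)]}
for n in pts:
    c=manip.camera_params(n)
    for a,uv,z in pts[n]: print(n,a,onz(c,uv,z).round(3))
# zoomed crops
a=cv2.imread("pics/scene0.png")[180:310,215:375]; b=cv2.imread("pics/side0.png")[180:310,240:400]
cv2.imwrite("pics/crop.png",cv2.resize(np.vstack([a[:,:],b])[:, :],None,fx=2.3,fy=2.3,interpolation=cv2.INTER_CUBIC))
E
```

```text
scene cap (np.float64(238.47826086956522), np.float64(261.7391304347826)) 23 [0.52433059 0.36169386 0.082     ]
side cap (np.float64(298.0), np.float64(281.0)) 31 [0.523399   0.36176764 0.082     ]
scene rotTop [0.509 0.097 0.13 ]
scene timer [0.369 0.262 0.01 ]
scene cup [ 0.39  -0.058  0.06 ]
side rotTop [0.502 0.114 0.13 ]
side timer [0.369 0.26  0.01 ]
side cup [ 0.39  -0.055  0.06 ]
side rack [0.51  0.354 0.06 ]
```

View pics/crop.png

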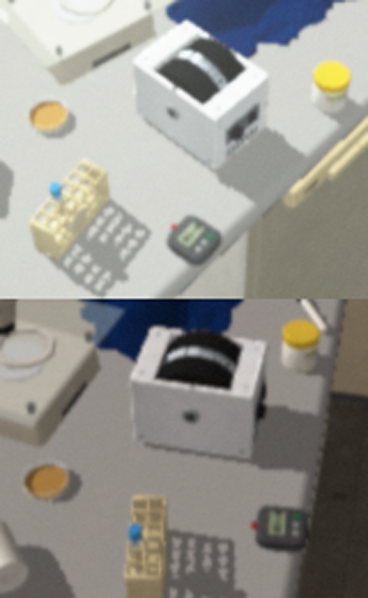

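The crops show the drum's window with its aluminium band, the front panel facing roughly -x, the tube with its blue cap in the rack's far row, and the blue cloth behind the rotator. I'll locate the cloth before swinging the arm over.

Run:
```python
from h import *
S=manip.camera_params("scene");D=manip.camera_params("side")
for uv in[(378,172),(330,198),(292,183)]: print("cloth base scene",onz(S,uv,0).round(3))
for uv in[(355,165),(345,178),(280,190),(300,203)]: print("cloth base side",onz(D,uv,0).round(3))
def tri(a,b):
    o1,d1=ray(S,a);o2,d2=ray(D,b); t=np.linalg.lstsq(np.c_[d1,-d2],o2-o1,rcond=None)[0]; return (o1+d1*t[0]+o2+d2*t[1])/2
print("peak",tri((350,70),(311,68)),"black",tri((390,48),(325,55)))
print("black obj bottom", tri((400,125),(347,98)))
```

```text
cloth base scene [ 0.497 -0.323  0.   ]
cloth base scene [ 0.543 -0.09   0.   ]
cloth base scene [ 0.7   -0.052  0.   ]
cloth base side [ 0.484 -0.301  0.   ]
cloth base side [ 0.506 -0.209 -0.   ]
cloth base side [ 0.723 -0.088  0.   ]
cloth base side [ 0.633 -0.033  0.   ]
peak [ 0.65274854 -0.30104605  0.38365173] black [ 0.67293243 -0.57820069  0.33693372]
black obj bottom [ 0.52776995 -0.45119106  0.17890171]
```

Emit:
{"api": "drive_tool", "payload": {"commands": "85 0 -1 -1 8.1; 85 0 -1 -1 8.1; 85 0.5 -1 0 0; 85 0.5 -1 0 0; 85 0.5 -1 0 0; 85 0.5 -1 0 0; 85 0.5 -1 0 0; 85 0.5 -1 0 0"}}

```text
time: 1.1
tool_pos: [0.252, -0.3604, 0.2907]
tool_rot: [-0.0, 1.0, -0.0, -0.0]
contact_force: [0.7, 0.6, 0.7]
gripper_width: 0.996
```

Emit:
{"api": "drive_tool", "payload": {"commands": "85 0.5 -1 0 0; 85 0.5 -1 0 0; 85 0.5 -1 0 0; 85 0.5 -1 0 0; 85 0.5 -1 0 0; 85 0.5 -1 0 0; 85 0.5 -1 0 0; 85 0.5 -1 0 0"}}

```text
time: 2.1
tool_pos: [0.3719, -0.1205, 0.2909]
tool_rot: [-0.0, 1.0, -0.0, -0.0]
contact_force: [-0.3, -0.4, 0.3]
gripper_width: 0.994
```

Run:
```python
from h import *
s=manip.state(); c=manip.camera_params("wrist"); M=rot(s["tool_rot"])
print(s["time"],s["tool_pos"],M.round(3),s["contact_force"],s["joint_pos"].round(2))
print("cam in tool",M.T@(c["xyz"]-s["tool_pos"]),(M.T@rot(c["orientation"])).round(3))
```

```text
2.1 [ 0.37193111 -0.12048188  0.29085842] [[ 1. -0. -0.]
 [-0. -1.  0.]
 [-0. -0. -1.]] [-0.29166674 -0.41004469  0.32867992] [-0.5  -0.58  2.03  0.    1.69  1.07]
cam in tool [ 0.08317222  0.00114997 -0.14250428] [[ 0.    -0.946 -0.325]
 [ 1.     0.     0.   ]
 [ 0.    -0.325  0.946]]
```

Emit:
{"api": "drive_tool", "payload": {"commands": "0 0.33 -0.94 0 0; 0 0.33 -0.94 0 0; 0 0.33 -0.94 0 0; 0 0.33 -0.94 0 0; 0 0.33 -0.94 0 0; 0 0.33 -0.94 0 0; 0 0.33 -0.94 0 0; 0 0.33 -0.94 0 0"}}

```text
time: 3.1
tool_pos: [0.4509, 0.1049, 0.2908]
tool_rot: [0.0, 1.0, 0.0, -0.0]
contact_force: [-0.1, 0.2, 0.3]
gripper_width: -0.002
```

Run:
```python
from h import *
import pickle
c,f=snap("wrist","w1"); pickle.dump(c,open("w1.pkl","wb"))
print(c["xyz"],manip.state()["tool_pos"],manip.state()["gripper_width"])
```

```text
[0.53420356 0.10384904 0.43321842] [0.45140635 0.107359   0.29059611] -0.0017024712349142561
```

View pics/w1.png

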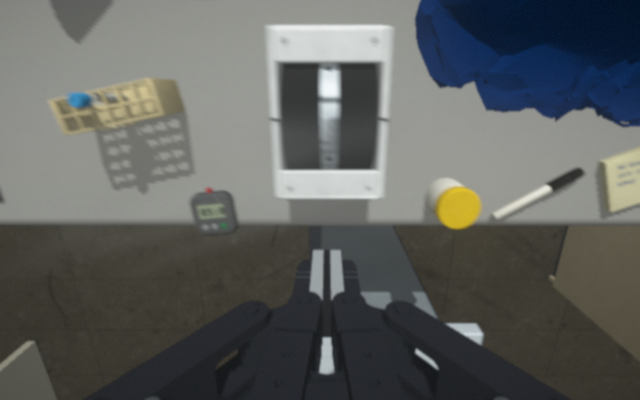

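The wrist view shows the deck with its corners at about (265,26), (393,26), (385,198) and (276,198), and the pointers at (274,120) and (386,119). The band lies at column 329, the rack at (115,105) and the cap at (79,100). Next I'll fit the deck and rack accurately and zoom in on the band.

Run:
```python
from h import *
import pickle
c=pickle.load(open("w1.pkl","rb")); im=cv2.imread("pics/w1.png"); g=im.min(2)
m=(g>185).astype(np.uint8); m[:15]=0;m[205:]=0;m[:,:250]=0;m[:,405:]=0
cs,_=cv2.findContours(m,cv2.RETR_EXTERNAL,cv2.CHAIN_APPROX_NONE); k=max(cs,key=cv2.contourArea)[:,0].astype(float)
P=np.array([onz(c,u,.12)[:2] for u in k]); r=cv2.minAreaRect(P.astype(np.float32)*1000); print("deck",r, k.min(0),k.max(0))
# rack
h=cv2.cvtColor(im,cv2.COLOR_BGR2HSV); m=((h[:,:,0]>10)&(h[:,:,0]<32)&(h[:,:,1]>60)).astype(np.uint8); m[:,:30]=0;m[:,190:]=0;m[:70]=0;m[140:]=0
cs,_=cv2.findContours(m,cv2.RETR_EXTERNAL,cv2.CHAIN_APPROX_NONE)
k=max(cs,key=cv2.contourArea)[:,0]; print("rack px",k.min(0),k.max(0))
a=cv2.resize(im[50:180,265:395],None,fx=4.5,fy=4.5,interpolation=cv2.INTER_CUBIC)
b=cv2.resize(im[70:140,40:195],None,fx=3.7,fy=3.7,interpolation=cv2.INTER_CUBIC)
cv2.imwrite("pics/z1.png",a); cv2.imwrite("pics/z2.png",b)
col=g[55:175,325:335].mean(1).astype(int); print(list(zip(range(55,175,2),col[::2])))
```

```text
deck ((548.7166137695312, 101.45306396484375), (76.62577056884766, 108.84580993652344), 0.02983882836997509) [267.  25.] [391. 116.]
rack px [51 79] [180 133]
[(55, np.int64(208)), (57, np.int64(207)), (59, np.int64(199)), (61, np.int64(158)), (63, np.int64(119)), (65, np.int64(112)), (67, np.int64(106)), (69, np.int64(138)), (71, np.int64(199)), (73, np.int64(221)), (75, np.int64(224)), (77, np.int64(226)), (79, np.int64(229)), (81, np.int64(234)), (83, np.int64(238)), (85, np.int64(241)), (87, np.int64(242)), (89, np.int64(242)), (91, np.int64(241)), (93, np.int64(239)), (95, np.int64(226)), (97, np.int64(180)), (99, np.int64(133)), (101, np.int64(144)), (103, np.int64(187)), (105, np.int64(213)), (107, np.int64(213)), (109, np.int64(209)), (111, np.int64(204)), (113, np.int64(199)), (115, np.int64(193)), (117, np.int64(179)), (119, np.int64(158)), (121, np.int64(145)), (123, np.int64(142)), (125, np.int64(140)), (127, np.int64(137)), (129, np.int64(135)), (131, np.int64(136)), (133, np.int64(134)), (135, np.int64(131)), (137, np.int64(128)), (139, np.int64(126)), (141, np.int64(119)), (143, np.int64(114)), (145, np.int64(118)), (147, np.int64(120)), (149, np.int64(114)), (151, np.int64(107)), (153, np.int64(109)), (155, np.int64(113)), (157, np.int64(103)), (159, np.int64(97)), (161, np.int64(109)), (163, np.int64(108)), (165, np.int64(103)), (167, np.int64(105)), (169, np.int64(149)), (171, np.int64(218)), (173, np.int64(216))]
```

View pics/z1.png

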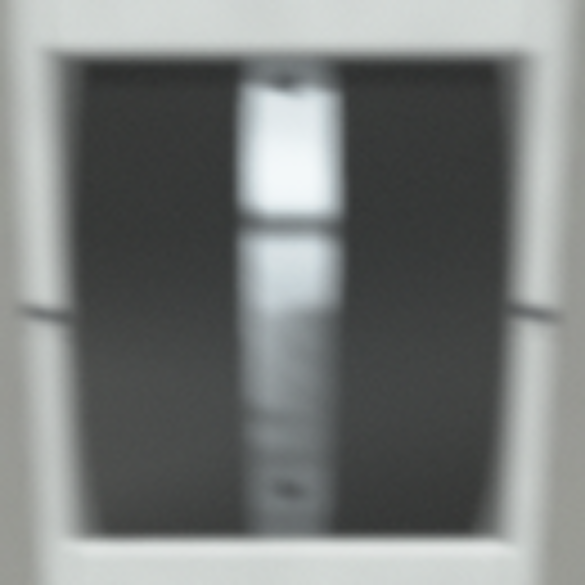

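The crop shows two dark spots on the band, at full-image pixels (329,68) and (329,159), about 90° apart, plus a dark cross line at row 99 and the pointers at row 119. I'll fit the deck edges with gradients and work out the spot angles.

```bash
cat >> h.py <<'E'
def edge(im,p,q,half=7,n=40):
    """subpixel points of the strongest gradient across segment p-q"""
    g=cv2.GaussianBlur(cv2.cvtColor(im,cv2.COLOR_BGR2GRAY),(0,0),1).astype(np.float32)
    p,q=np.array(p,float),np.array(q,float); d=(q-p)/np.linalg.norm(q-p); nn=np.array([-d[1],d[0]])
    t=np.linspace(-half,half,8*half+1); B=p+(q-p)*np.linspace(0,1,n)[:,None]
    XY=(B[:,None]+t[None,:,None]*nn).astype(np.float32)
    v=cv2.remap(g,XY[...,0],XY[...,1],cv2.INTER_LINEAR); k=np.abs(np.gradient(v,axis=1)).argmax(1)
    return XY[np.arange(n),k]
def lin(c,uv,z):
    P=np.array([onz(c,u,z)[:2] for u in uv]).astype(np.float32)
    vx,vy,x,y=cv2.fitLine(P,cv2.DIST_HUBER,0,1e-5,1e-5).ravel(); return np.array([x,y]),np.array([vx,vy])
def cyl(c,uv,xc,za,r=.059):
    o,d=ray(c,uv); a=np.array([d[0],d[2]]);b=np.array([o[0]-xc,o[2]-za])
    t=np.roots([a@a,2*a@b,b@b-r*r]).real.min(); p=o+t*d; return p,np.arctan2(p[0]-xc,p[2]-za)
E
python3 - <<'E'
from h import *
import pickle
c=pickle.load(open("w1.pkl","rb")); im=cv2.imread("pics/w1.png")
for nm,p,q in[("back",(272,26),(386,26)),("front",(282,198),(380,198)),("right",(391.5,35),(385.5,190)),("left",(267,35),(275.5,190)),("winback",(285,62),(315,62)),("winback",(340,62),(372,62)),("winfront",(290,169),(315,169)),("winfront",(342,169),(370,169))]:
    x,v=lin(c,edge(im,p,q),.12); 
    print(nm,x.round(4),"deg",np.degrees(np.arctan2(v[1],v[0])).round(2))
for uv in[(274.5,119.3),(385,119.3)]: print("ptr",onz(c,uv,.121).round(4))
for za in(.068,.073,.078):
  print(za,[(cyl(c,uv,.5,za)[1].round(3),cyl(c,uv,.5,za)[0].round(4)) for uv in[(329,67.8),(329,99),(329,158.9)]])
E
```

```text
back [0.5876 0.093 ] deg -89.97
front [0.4283 0.0975] deg -89.97
right [0.5104 0.0505] deg 0.16
left [0.509  0.1499] deg 2.56
winback [0.5581 0.1275] deg -89.97
winback [0.5581 0.0773] deg -89.97
winfront [0.4588 0.1283] deg -89.97
winfront [0.4589 0.0732] deg -89.97
ptr [0.5074 0.1529 0.121 ]
ptr [0.5075 0.0484 0.121 ]
0.068 [(np.float64(1.17), array([0.5543, 0.1013, 0.091 ])), (np.float64(0.452), array([0.5258, 0.1014, 0.1211])), (np.float64(-0.555), array([0.4689, 0.1012, 0.1182]))]
0.073 [(np.float64(1.156), array([0.554 , 0.1013, 0.0968])), (np.float64(0.455), array([0.5259, 0.1014, 0.126 ])), (np.float64(-0.531), array([0.4701, 0.1012, 0.1239]))]
0.078 [(np.float64(1.142), array([0.5536, 0.1013, 0.1026])), (np.float64(0.457), array([0.526 , 0.1015, 0.1309])), (np.float64(-0.508), array([0.4713, 0.1013, 0.1295]))]
```

View pics/z2.png

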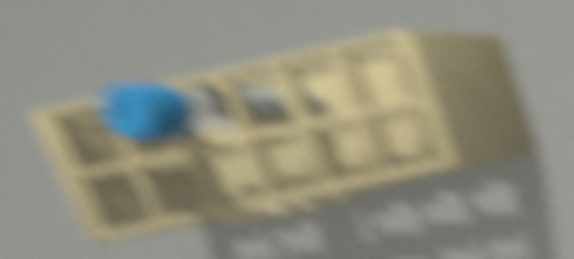

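Rotator centre ≈ (0.508, 0.101), yaw ≈ 0. The spots are at about -0.70 and +0.88 rad, so the 180° spot is the -0.70 one, and the socket needs about -2.44 rad (top towards -x). The rack view gives the cap at zoom (145,112) and the rack's top corners. I'll move to just above the drum's +y tyre.

Emit:
{"api": "drive_tool", "payload": {"commands": "0 0.6 -0.25 0.6 0; 0 0.6 -0.25 0.6 0; 0 0.6 -0.25 0.8 0; 0 0.1 0 0.9 0; 0 0 0 0.9 0; 0 0 0 0.9 0; 0 0 0 0 0; 0 0 0 0 0"}}

```text
time: 4.15
tool_pos: [0.5084, 0.1264, 0.1513]
tool_rot: [-0.0, 1.0, -0.0, 0.001]
contact_force: [-0.3, 0.5, 1.3]
gripper_width: 0.001
```

Run:
```python
from h import *
s=manip.state(); print(s["tool_pos"],s["contact_force"],s["time"]); print(manip.state()["tool_pos"])
```

```text
[0.50839012 0.1264082  0.15127999] [-0.26563534  0.53498178  1.34465535] 4.15
[0.50839012 0.1264082  0.15127999]
```

Emit:
{"api": "drive_tool", "payload": {"commands": "0 0 0 0.2 0; 0 0 0 0.15 0; 0 0 0 0.04 0; 0 0 0 0.02 0; 0 0 0 0.02 0; 0 0 0 0 0; 0 0 0 0 0; 0 0 0 0 0"}}

```text
time: 5.15
tool_pos: [0.508, 0.1265, 0.1375]
tool_rot: [-0.0, 1.0, 0.0, 0.0]
contact_force: [0.5, 0.4, -0.4]
gripper_width: -0.002
```

Emit:
{"api": "drive_tool", "payload": {"commands": "0 0 0 0.02 0; 0 0 0 0.02 0; 0 0 0 0 0; 0 0 0 0 0; 0 0 0 0 0; 0 0 0 0 0; 0 0 0 0 0; 0 0 0 0 0"}}

```text
time: 6.15
tool_pos: [0.508, 0.1265, 0.1362]
tool_rot: [-0.0, 1.0, 0.0, 0.0]
contact_force: [-0.5, 0.1, -0.1]
gripper_width: 0.001
```

Emit:
{"api": "drive_tool", "payload": {"commands": "0 0 0 0.02 0; 0 0 0 0.02 0; 0 0 0 0 0; 0 0 0 0 0; 0 0 0 0 0; 0 0 0 0 0; 0 0 0 0 0; 0 0 0 0 0"}}

```text
time: 7.15
tool_pos: [0.508, 0.1265, 0.135]
tool_rot: [-0.0, 1.0, 0.0, 0.0]
contact_force: [-0.1, 0.1, 0.2]
gripper_width: 0.005
```

```bash
python3 -c "
from h import *
print(manip.state()['contact_force'],manip.state()['tool_pos'])"
```

```text
[-0.13489872  0.08514519  0.19062985] [0.50797644 0.12648092 0.13501937]
```

Emit:
{"api": "drive_tool", "payload": {"commands": "0 0 0 0.02 0; 0 0 0 0.02 0; 0 0 0 0 0; 0 0 0 0 0; 0 0 0 0 0; 0 0 0 0 0; 0 0 0 0 0; 0 0 0 0 0"}}

```text
time: 8.15
tool_pos: [0.5082, 0.1265, 0.1341]
tool_rot: [-0.0, 1.0, 0.0, 0.0]
contact_force: [0.3, 0.2, 4.9]
gripper_width: -0.003
```

Emit:
{"api": "drive_tool", "payload": {"commands": "0 -0.05 0 0 0; 0 -0.1 0 0 0; 0 -0.12 0 0 0; 0 -0.12 0 0.002 0; 0 -0.12 0 0.005 0; 0 -0.12 0 0.008 0; 0 -0.1 0 0.01 0; 0 -0.05 0 0 0"}}

```text
time: 9.15
tool_pos: [0.4839, 0.1265, 0.1324]
tool_rot: [0.0, 1.0, 0.0, -0.001]
contact_force: [-0.5, 0.3, 1.6]
gripper_width: 0.001
```

Emit:
{"api": "drive_tool", "payload": {"commands": "0 0 0 -0.3 0; 0 0 0 -0.4 0; 0 0.2 0 0 0; 0 0.5 0 0 0; 0 0.6 0 0 0; 0 0.3 0 0 0; 0 0 0 0 0; 0 0 0 0 0"}}

```text
time: 10.15
tool_pos: [0.5322, 0.1265, 0.1537]
tool_rot: [0.0, 1.0, 0.0, -0.0]
contact_force: [-0.1, 0.4, 0.1]
gripper_width: 0.005
```

Run:
```python
from h import *
import pickle
c,f=snap("wrist","w2"); pickle.dump(c,open("w2.pkl","wb")); s=manip.state(); print(s["tool_pos"],s["contact_force"])
for x in(.04,.02,0,-.02,-.04): print(x,proj(c,(.508+x,.101,.0747+np.sqrt(.059**2-x*x))).round(0))
```

```text
[0.532142   0.12649442 0.15377436] [-0.37856397  0.84077869 -1.02485676]
0.04 [367. 210.]
0.02 [369. 250.]
0 [368. 283.]
-0.02 [366. 308.]
-0.04 [362. 321.]
```

View pics/w2.png

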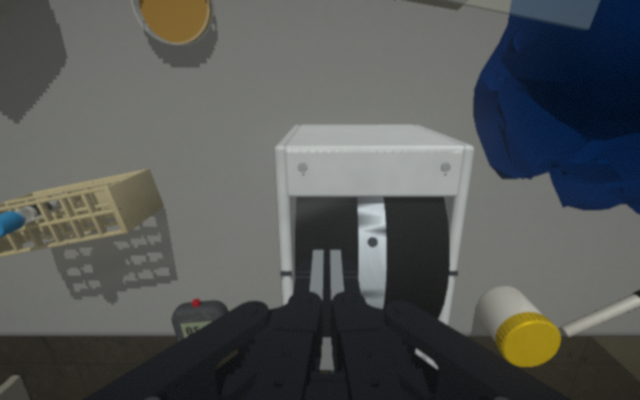

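The wrist view shows one spot at (372,241) on the band; I'll compute its angle to see how far the stroke turned the drum.

Run:
```python
from h import *
import pickle
for n,uvs in(("w2",[(372.3,241.5)]),("w1",[(329,67.8),(329,158.9)])):
    c=pickle.load(open(n+".pkl","rb"))
    for uv in uvs: print(n,[(p.round(4),a.round(3)) for p,a in[cyl(c,uv,.508,.0747)]])
c=pickle.load(open("w2.pkl","rb"));im=cv2.imread("pics/w2.png")
for nm,p,q in[("bandL",(358,215),(358,300)),("bandR",(387,215),(387,300)),("back",(300,197),(350,197)),("wallR",(472.5,150),(458,265)),("wallL",(278,150),(282.5,265))]:
    e=edge(im,p,q,5); print(nm,e.mean(0),lin(c,e,.12 if nm[0]!="b" or nm=="back" else .13))
```

```text
w2 [(array([0.5324, 0.0988, 0.1284]), np.float64(0.427))]
w1 [(array([0.553 , 0.1014, 0.1128]), np.float64(0.869))]
w1 [(array([0.4691, 0.1012, 0.1191]), np.float64(-0.719))]
bandL [358.44376 257.5    ] (array([0.52794135, 0.10706784], dtype=float32), array([0.99894005, 0.04602957], dtype=float32))
bandR [386.025 257.5  ] (array([0.526733  , 0.09083182], dtype=float32), array([0.99849457, 0.05485082], dtype=float32))
back [324.99997 195.25   ] (array([0.5577738 , 0.12662953], dtype=float32), array([ 4.0538708e-04, -9.9999994e-01], dtype=float32))
wallR [464.86554 207.4515 ] (array([0.5432044 , 0.04440213], dtype=float32), array([ 9.999995e-01, -9.948484e-04], dtype=float32))
wallL [277.95172 207.58992] (array([0.55121046, 0.1535915 ], dtype=float32), array([ 0.9999991 , -0.00133917], dtype=float32))
```

Emit:
{"api": "drive_tool", "payload": {"commands": "0 0 0 0.4 0; 0 0 0 0.25 0; 0 0 0 0.05 0; 0 -0.1 0 -0.01 0; 0 -0.2 0 -0.013 0; 0 -0.2 0 -0.01 0; 0 -0.2 0 0 0; 0 -0.2 0 0 0"}}

```text
time: 11.2
tool_pos: [0.5054, 0.1264, 0.1345]
tool_rot: [0.0, 1.0, 0.0, 0.0]
contact_force: [1.1, -1.0, 2.5]
gripper_width: -0.002
```

Emit:
{"api": "drive_tool", "payload": {"commands": "0 -0.2 0 0 0; 0 -0.2 0 0.005 0; 0 -0.2 0 0.015 0; 0 -0.1 0 0.013 0; 0 0 0 -0.3 0; 0 0 0 -0.4 0; 0 0.8 0 0 0; 0 0.8 0 0 0"}}

```text
time: 12.2
tool_pos: [0.5339, 0.1266, 0.1555]
tool_rot: [-0.0, 1.0, 0.0, 0.001]
contact_force: [-0.4, -0.2, -0.2]
gripper_width: 0.001
```

Run:
```python
from h import *
import pickle
c,f=snap("wrist","w3"); pickle.dump(c,open("w3.pkl","wb")); s=manip.state(); print(s["tool_pos"],s["contact_force"],s["time"])
g=f.min(2); print([(v,int(g[v,366:380].mean()),int(g[v,368:376].min())) for v in range(196,300,3)])
```

```text
[0.53617995 0.12632581 0.15570459] [-1.65946878 -1.82293529  0.2197607 ] 12.25
[(196, 104, 103), (199, 94, 88), (202, 106, 99), (205, 109, 102), (208, 109, 105), (211, 119, 109), (214, 135, 120), (217, 139, 120), (220, 133, 116), (223, 126, 109), (226, 121, 106), (229, 122, 108), (232, 124, 108), (235, 126, 111), (238, 126, 109), (241, 125, 109), (244, 133, 119), (247, 148, 138), (250, 159, 154), (253, 159, 155), (256, 149, 142), (259, 144, 132), (262, 147, 138), (265, 155, 152), (268, 154, 152), (271, 142, 138), (274, 136, 128), (277, 137, 131), (280, 143, 142), (283, 144, 144), (286, 145, 144), (289, 145, 142), (292, 137, 134), (295, 123, 118), (298, 112, 109)]
```

Emit:
{"api": "drive_tool", "payload": {"commands": "0 0 0 0.4 0; 0 0 0 0.3 0; 0 0 0 0.065 0; 0 -0.1 0 -0.007 0; 0 -0.2 0 -0.013 0; 0 -0.2 0 -0.01 0; 0 -0.2 0 0 0; 0 -0.2 0 0 0"}}

```text
time: 13.25
tool_pos: [0.5058, 0.1266, 0.1337]
tool_rot: [-0.0, 1.0, 0.0, 0.001]
contact_force: [-0.6, -0.9, 8.3]
gripper_width: -0.008
```

Emit:
{"api": "drive_tool", "payload": {"commands": "0 -0.2 0 0 0; 0 -0.2 0 0.005 0; 0 -0.2 0 0.015 0; 0 -0.1 0 0.013 0; 0 0 0 -0.3 0; 0 0 0 -0.4 0; 0 0.8 0 0 0; 0 0.8 0 0 0"}}

```text
time: 14.25
tool_pos: [0.5333, 0.1266, 0.1529]
tool_rot: [-0.0, 1.0, 0.0, 0.0]
contact_force: [0.2, -0.3, 0.1]
gripper_width: -0.003
```

Run:
```python
from h import *
import pickle
c,f=snap("wrist","w4"); pickle.dump(c,open("w4.pkl","wb")); s=manip.state(); print(s["tool_pos"],s["contact_force"],s["time"])
cv2.imwrite("pics/w4z.png",cv2.resize(f[185:310,280:460],None,fx=4,fy=4,interpolation=cv2.INTER_CUBIC))
```

```text
[0.53562493 0.12626367 0.15309061] [-0.30299044 -0.6801062   0.35466799] 14.3
```

View pics/w4z.png

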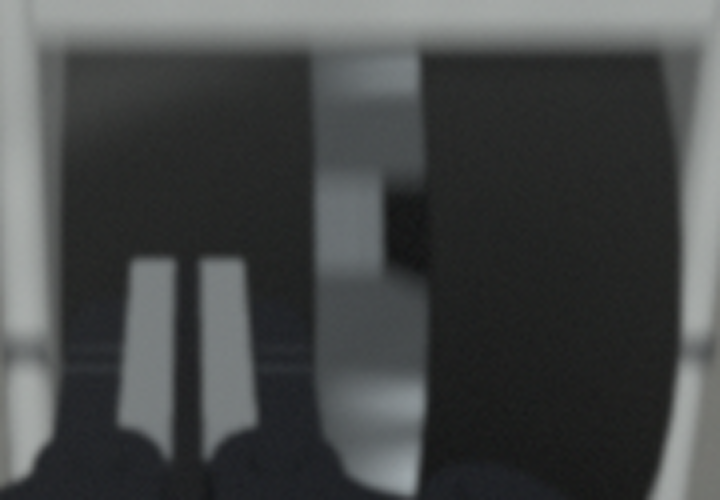

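The crop shows the open socket on the band, between zoom rows about 175 and 272 (full-image rows 229 to 253) near column 373.

Run:
```python
from h import *
import pickle
c=pickle.load(open("w4.pkl","rb"))
for uv in[(373,228.8),(373,253.3),(384,231),(384,252.5)]: print([(p.round(4),a.round(3)) for p,a in[cyl(c,uv,.508,.0747)]])
print(c["xyz"])
```

```text
[(array([0.54  , 0.0983, 0.1243]), np.float64(0.574))]
[(array([0.5274, 0.0986, 0.1304]), np.float64(0.335))]
[(array([0.5389, 0.092 , 0.1249]), np.float64(0.552))]
[(array([0.5278, 0.0922, 0.1303]), np.float64(0.343))]
[0.61632588 0.12540801 0.29548245]
```

Emit:
{"api": "drive_tool", "payload": {"commands": "0 -0.4 0 0.35 0; 0 0 0 0.25 0; 0 0 0 0.03 0; 0 -0.1 0 0 0; 0 -0.15 0 0 0; 0 -0.15 0 0 0; 0 -0.15 0 0 0; 0 -0.15 0 0 0"}}

```text
time: 15.3
tool_pos: [0.4995, 0.1266, 0.134]
tool_rot: [-0.0, 1.0, 0.0, 0.001]
contact_force: [0.1, 0.2, 5.4]
gripper_width: 0.002
```

Emit:
{"api": "drive_tool", "payload": {"commands": "0 -0.1 0 0 0; 0 -0.07 0 0.003 0; 0 -0.03 0 0 0; 0 0 0 0 0; 0 0 0 -0.3 0; 0 0 0 -0.6 0; 0 -0.4 0.6 -0.8 0; 0 -0.4 0.5 0 0"}}

```text
time: 16.3
tool_pos: [0.4707, 0.0932, 0.1875]
tool_rot: [-0.0, 1.0, 0.0, 0.003]
contact_force: [-0.5, -0.4, -0.2]
gripper_width: 0.004
```

Run:
```python
from h import *
import pickle
c,f=snap("wrist","w5"); c=manip.camera_params("wrist"); pickle.dump(c,open("w5.pkl","wb")); s=manip.state(); print(s["tool_pos"],s["contact_force"],s["time"],c["xyz"])
u=proj(c,(.508,.1,.1337)); print(u); x,y=int(u[0])-70,int(u[1])-60
print(x,y); cv2.imwrite("pics/w5z.png",cv2.resize(f[y:y+120,x:x+140],None,fx=5,fy=5,interpolation=cv2.INTER_CUBIC))
```

```text
[0.46902446 0.09197787 0.18609512] [ 1.01243964 -0.13157126 -0.65113093] 16.35 [0.55190761 0.0909581  0.32879848]
[311.44221708 165.36816893]
241 105
```

View pics/w5z.png

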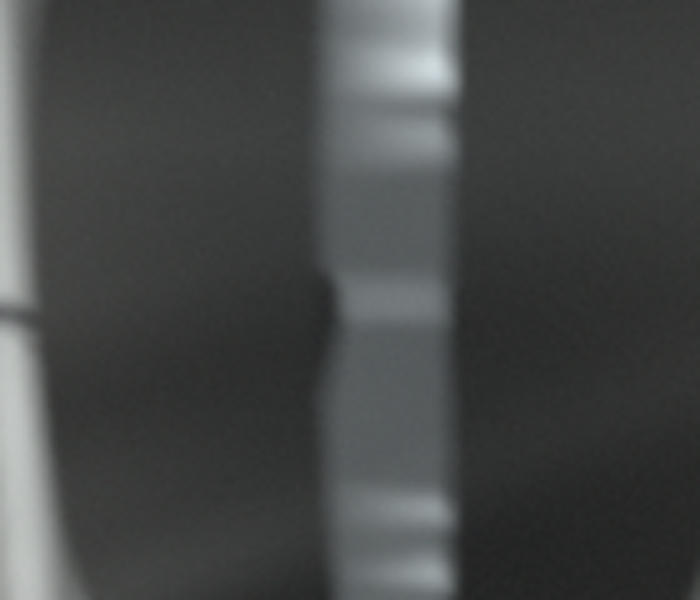

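The crop is ambiguous: a brighter strip at zoom rows 275–320 with a dark notch on its left. The arm was still moving then, so I'll settle straight above and look again.

Emit:
{"api": "drive_tool", "payload": {"commands": "40 -0.75 -0.14 0 0; 40 -0.75 -0.14 0 0; 40 0 0 0 0; 40 0 0 0 0; 40 0 0 0 0; 40 0 0 0 0; 40 0 0 0 0; 40 0 0 0 0"}}

```text
time: 17.35
tool_pos: [0.4246, 0.1018, 0.184]
tool_rot: [-0.0, 1.0, -0.0, -0.0]
contact_force: [-0.0, -0.1, 0.1]
gripper_width: 0.473
```

Run:
```python
from h import *
import pickle
c,f=snap("wrist","w6"); pickle.dump(c,open("w6.pkl","wb")); s=manip.state(); print(s["tool_pos"],s["time"],c["xyz"])
u=proj(c,(.508,.1,.1337)); print(u); x,y=int(u[0])-80,int(u[1])-62
print(x,y); cv2.imwrite("pics/w6z.png",cv2.resize(f[y:y+124,x:x+160],None,fx=4.8,fy=4.8,interpolation=cv2.INTER_CUBIC))
```

```text
[0.42461106 0.10186264 0.18398189] 17.4 [0.50783474 0.10067844 0.32644895]
[327.60158873  89.258804  ]
247 27
```

View pics/w6z.png

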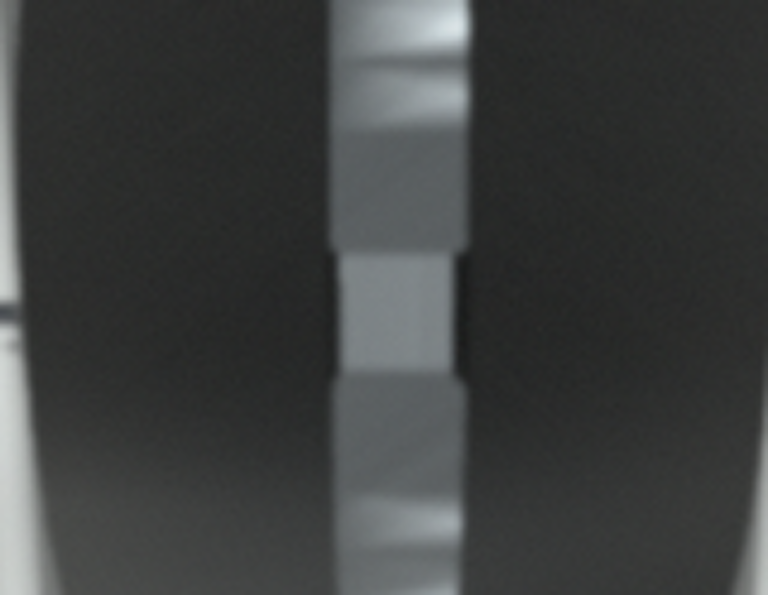

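The socket now points straight up: rim at zoom rows 252–376, columns 333–465, floor centred in it, level with the pointer at row 313. I'll compute its centre and then the tube's.

Run:
```python
from h import *
import pickle
c=pickle.load(open("w6.pkl","rb")); im=cv2.imread("pics/w6.png")
# subpixel rim edges
s=lambda x,y:(247+x/4.8,27+y/4.8)
E={k:edge(im,s(*p),s(*q),4) for k,p,q in[("L",(332,270),(335,360)),("R",(466,270),(463,360)),("Lb",(333,140),(333,240)),("Rb",(468,140),(468,240)),("F",(350,376),(450,376)),("B",(350,252),(450,252))]}
for k,e in E.items(): print(k,e.mean(0).round(2),np.mean([onz(c,u,.1335) for u in e],0).round(4))
print("ptr",onz(c,(248.5,92.2),.121))
e=edge(im,s(340,280),s(341,350),3).mean(0),edge(im,s(455,280),s(455,350),3).mean(0); print("floor",[onz(c,u,.0897).round(4) for u in e])
# cap in w1
c=pickle.load(open("w1.pkl","rb")); w=cv2.imread("pics/w1.png").astype(int)
m=((w[:,:,0]-w[:,:,2])>50); m[:,140:]=0; m[:60]=0;m[140:]=0; ys,xs=np.nonzero(m); print("cap w1",xs.mean(),ys.mean(),len(xs),onz(c,(xs.mean(),ys.mean()),.082),c["xyz"])
for z2,uv in[("rack tl",(30,112)),("tr",(408,35)),("bl",(97,237)),("br",(458,160))]: print(z2,onz(c,(40+uv[0]/3.7,70+uv[1]/3.7),.062).round(4))
```

```text
L [317.57  92.59] [0.5062 0.1057 0.1335]
R [340.7   92.52] [0.5062 0.0925 0.1335]
Lb [315.62  66.58] [0.5199 0.1067 0.1335]
Rb [344.32  66.58] [0.5199 0.0907 0.1335]
F [330.33 103.38] [0.5003 0.0984 0.1335]
B [330.33  79.28] [0.5133 0.0985 0.1335]
ptr [0.50631276 0.14789242 0.121     ]
floor [array([0.5058, 0.1068, 0.0897]), array([0.5058, 0.0907, 0.0897])]
cap w1 78.31349206349206 99.15873015873017 252 [0.52442201 0.36256023 0.082     ] [0.53420356 0.10384904 0.43321842]
rack tl [0.5227 0.4109 0.062 ]
tr [0.5442 0.2944 0.062 ]
bl [0.4859 0.4006 0.062 ]
br [0.5089 0.2855 0.062 ]
```

Emit:
{"api": "drive_tool", "payload": {"commands": "40 0.1 -1 -0.1 0; 40 0.1 -1 -0.1 0; 40 0.1 -1 0 0; 40 0.1 -1 0 0; 40 0.1 -1 0 0; 40 0.1 -1 0 0; 40 0.1 -1 0 0; 40 0.1 -1 0 0"}}

```text
time: 18.4
tool_pos: [0.4486, 0.3429, 0.19]
tool_rot: [0.0, 1.0, 0.0, -0.0]
contact_force: [0.2, -0.7, 0.8]
gripper_width: 0.473
```

Emit:
{"api": "drive_tool", "payload": {"commands": "40 0.05 -0.65 0 0; 40 0 0 0 0; 40 0 0 0 0; 40 0 0 0 0; 40 0 0 0 0; 40 0 0 0 0; 40 0 0 0 0; 40 0 0 0 0"}}

```text
time: 19.4
tool_pos: [0.4501, 0.3613, 0.1901]
tool_rot: [-0.0, 1.0, 0.0, 0.0]
contact_force: [0.9, 0.2, 0.1]
gripper_width: 0.469
```

Run:
```python
from h import *
import pickle
c,f=snap("wrist","w7"); pickle.dump(c,open("w7.pkl","wb")); s=manip.state(); print(s["tool_pos"],s["time"],c["xyz"])
w=f.astype(int); m=((w[:,:,0]-w[:,:,2])>50).astype(np.uint8)
cs,_=cv2.findContours(m,cv2.RETR_EXTERNAL,cv2.CHAIN_APPROX_NONE)
for k in cs:
    if cv2.contourArea(k)>80:
        (u,r)=cv2.minEnclosingCircle(k); print("blob",u,r,cv2.boundingRect(k),onz(c,u,.088).round(4),onz(c,u,.08).round(4))
```

```text
[0.450053   0.36136252 0.19005418] 19.45 [0.53322759 0.36018756 0.3325561 ]
blob (326.0, 104.0) 10.000100135803223 (317, 94, 19, 21) [0.5233 0.3605 0.088 ] [0.523  0.3605 0.08  ]
```

Emit:
{"api": "drive_tool", "payload": {"commands": "40 0.8 0.02 0 0; 40 0.8 0 0 0; 40 0.83 0 0 0; 40 0 0 0 0; 40 0 0 0.8 0; 40 0 0 0.8 0; 40 0 0 0.8 0; 40 0 0 0.8 0"}}

```text
time: 20.45
tool_pos: [0.5219, 0.3609, 0.0933]
tool_rot: [-0.0, 1.0, 0.0, -0.0]
contact_force: [0.1, 0.5, 0.1]
gripper_width: 0.468
```

Emit:
{"api": "drive_tool", "payload": {"commands": "40 0 0 0.6 0; 40 0 0 0.35 0; 40 0 0 0 0; 40 0 0 0 0; 0 0 0 0 0; 0 0 0 0 0; 0 0 0 0 0; 0 0 0 0 0"}}

```text
time: 21.45
tool_pos: [0.5236, 0.361, 0.0666]
tool_rot: [-0.0, 1.0, 0.0, 0.001]
contact_force: [-0.2, -0.1, 4.5]
gripper_width: 0.141
```

Emit:
{"api": "drive_tool", "payload": {"commands": "0 0 0 0 0; 0 0 0 -0.3 0; 0 0 0 -0.7 0; 0 0 0 -0.9 0; 0 0 0 -0.9 0; 0 0 0 -0.9 0; 0 0 0 -0.9 0; 0 0 0 -0.7 0"}}

```text
time: 22.45
tool_pos: [0.5232, 0.361, 0.2272]
tool_rot: [-0.001, 1.0, 0.0, 0.001]
contact_force: [0.0, -0.1, -0.2]
gripper_width: 0.143
```

Run:
```python
from h import *
c,f=snap("wrist","w8"); s=manip.state(); print(s["tool_pos"],s["time"],s["gripper_width"],s["contact_force"])
c2,g=snap("side","s8")
u=proj(c2,s["tool_pos"]).astype(int); print(u)
a=cv2.resize(f[200:400,220:420],(400,400)); b=cv2.resize(g[u[1]-50:u[1]+50,u[0]-50:u[0]+50],(400,400),interpolation=cv2.INTER_CUBIC)
cv2.imwrite("pics/h8.png",np.hstack([a,b]))
```

```text
[0.52442432 0.36168925 0.23046523] 22.5 0.14135670168350536 [0.9914115  0.96079492 1.78148675]
[294 240]
```

View pics/h8.png

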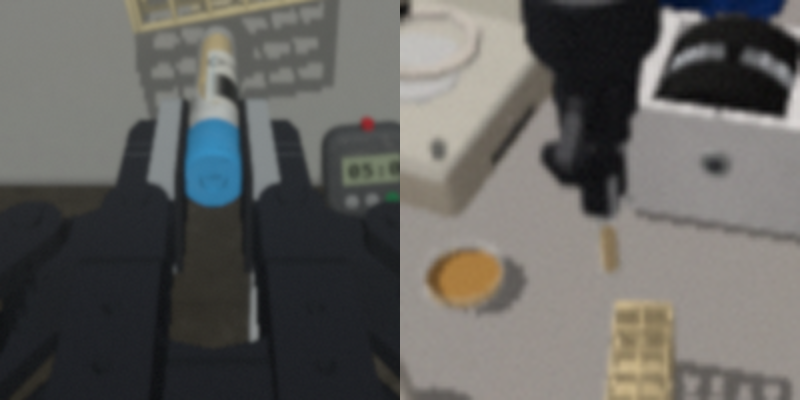

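The tube hangs straight between the pads, held by the cap, in both views (wrist: bottom near (327,215), cap top near (326,290)). I'll carry it to above the socket.

Emit:
{"api": "drive_tool", "payload": {"commands": "0 -0.07 0.8 0 0; 0 -0.07 1 0 0; 0 -0.07 1 0 0; 0 -0.07 1 0 0; 0 -0.07 1 0 0; 0 -0.07 1 0 0; 0 -0.07 1 0 0; 0 -0.05 1 0 0"}}

```text
time: 23.55
tool_pos: [0.5052, 0.1247, 0.2225]
tool_rot: [0.0, 1.0, -0.0, -0.002]
contact_force: [0.7, -0.2, 0.2]
gripper_width: 0.141
```

Emit:
{"api": "drive_tool", "payload": {"commands": "0 0 0.9 0.2 0; 0 0 0.04 0.3 0; 0 0 0 0 0; 0 0 0 0 0; 0 0 0 0 0; 0 0 0 0 0; 0 0 0 0 0; 0 0 0 0 0"}}

```text
time: 24.55
tool_pos: [0.5068, 0.0986, 0.2096]
tool_rot: [0.0, 1.0, 0.0, 0.0]
contact_force: [-0.0, 1.1, 0.8]
gripper_width: 0.144
```

Run:
```python
from h import *
import pickle
c,f=snap("wrist","w9"); s=manip.state(); print(s["tool_pos"],s["time"],s["contact_force"],c["xyz"]); pickle.dump(c,open("w9.pkl","wb"))
t=s["tool_pos"]
print("tube bottom expect",proj(c,t+[0,0,-.0616]),"cap bottom",proj(c,t+[0,0,.0024]),"socket",proj(c,(.507,.0988,.1337)), "rim back",proj(c,(.515,.0988,.1335)))
x,y=280,130
cv2.imwrite("pics/w9z.png",cv2.resize(f[y:y+140,x:x+100],None,fx=4.2,fy=4.2,interpolation=cv2.INTER_CUBIC))
```

```text
[0.50679658 0.09861828 0.20961089] 24.6 [-0.10131726 -0.65898218 -0.80940373] [0.58996085 0.09753328 0.35213468]
tube bottom expect [324.75839075 218.10609482] cap bottom [324.1310385  266.82347986] socket [324.60384653 210.40427393] rim back [324.59132653 199.90118941]
```

View pics/w9z.png

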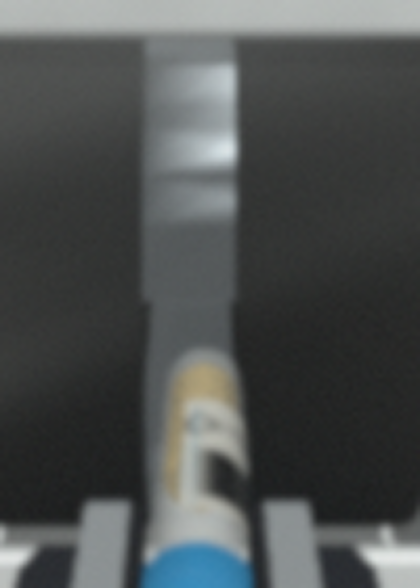

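The crop shows the tube's bottom at about zoom (206,352) and the band at columns 142–238, centre 190. The socket's back rim is at row 300. The bottom therefore sits about 2.3 mm too far to -y and slightly to -x. I'll shift it and lower with force checks.

Emit:
{"api": "drive_tool", "payload": {"commands": "0 0.03 -0.075 0 0; 0 0 0 0 0; 0 0 0 0.2 0; 0 0 0 0.2 0; 0 0 0 0.08 0; 0 0 0 0.03 0; 0 0 0 0 0; 0 0 0 0 0"}}

```text
time: 25.6
tool_pos: [0.5078, 0.1008, 0.1945]
tool_rot: [-0.0, 1.0, 0.0, 0.0]
contact_force: [-0.0, -0.4, -0.8]
gripper_width: 0.143
```

Emit:
{"api": "drive_tool", "payload": {"commands": "0 0 0 0.02 0; 0 0 0 0.02 0; 0 0 0 0 0; 0 0 0 0 0; 0 0 0 0 0; 0 0 0 0 0; 0 0 0 0 0; 0 0 0 0 0"}}

```text
time: 26.6
tool_pos: [0.5077, 0.1008, 0.193]
tool_rot: [0.0, 1.0, 0.0, -0.0]
contact_force: [0.8, 0.4, 0.3]
gripper_width: 0.146
```

Run:
```python
from h import *
s=manip.state(); print(s["contact_force"],s["tool_pos"])
c,f=snap("wrist","w10"); g=cv2.cvtColor(f,cv2.COLOR_BGR2GRAY)
for v in range(212,250,4): print(v,g[v,308:346:2].tolist())
```

```text
[0.80464927 0.41486979 0.33457141] [0.50767159 0.10080083 0.19303033]
212 [47, 46, 45, 43, 45, 78, 86, 85, 88, 97, 99, 95, 89, 84, 81, 53, 37, 39, 38]
216 [40, 42, 41, 40, 43, 77, 91, 114, 132, 141, 144, 139, 132, 117, 90, 55, 32, 36, 36]
220 [42, 39, 37, 39, 45, 82, 110, 127, 143, 152, 154, 151, 143, 126, 108, 66, 34, 38, 37]
224 [36, 38, 36, 36, 51, 89, 116, 134, 152, 162, 164, 159, 150, 127, 113, 79, 36, 35, 35]
228 [36, 37, 34, 36, 56, 95, 121, 139, 161, 161, 164, 171, 174, 161, 131, 85, 40, 35, 35]
232 [34, 37, 35, 35, 59, 99, 124, 141, 146, 153, 159, 155, 157, 152, 134, 95, 45, 34, 35]
236 [35, 32, 35, 36, 61, 106, 128, 142, 171, 166, 157, 150, 158, 163, 142, 94, 47, 35, 33]
240 [33, 36, 34, 33, 64, 111, 136, 147, 171, 154, 119, 70, 45, 56, 103, 103, 48, 32, 34]
244 [33, 33, 34, 34, 67, 113, 130, 146, 172, 155, 116, 69, 42, 37, 44, 55, 40, 32, 33]
248 [59, 52, 35, 35, 73, 124, 142, 156, 178, 171, 160, 135, 100, 61, 46, 43, 37, 42, 57]
```

Emit:
{"api": "drive_tool", "payload": {"commands": "0 0 0 0.02 0; 0 0 0 0.03 0; 0 0 0 0 0; 0 0 0 0 0; 0 0 0 0 0; 0 0 0 0 0; 0 0 0 0 0; 0 0 0 0 0"}}

```text
time: 27.65
tool_pos: [0.5077, 0.1008, 0.1915]
tool_rot: [-0.0, 1.0, 0.0, 0.0]
contact_force: [0.8, -0.4, 0.2]
gripper_width: 0.144
```

Emit:
{"api": "drive_tool", "payload": {"commands": "0 0 0 0.02 0; 0 0 0 0.03 0; 0 0 0 0 0; 0 0 0 0 0; 0 0 0 0 0; 0 0 0 0 0; 0 0 0 0 0; 0 0 0 0 0"}}

```text
time: 28.65
tool_pos: [0.5077, 0.1008, 0.19]
tool_rot: [0.0, 1.0, 0.0, -0.0]
contact_force: [0.3, 0.2, 0.2]
gripper_width: 0.14
```

Emit:
{"api": "drive_tool", "payload": {"commands": "0 0 0 0.05 0; 0 0 0 0.06 0; 0 0 0 0.06 0; 0 0 0 0.06 0; 0 0 0 0.06 0; 0 0 0 0.06 0; 0 0 0 0 0; 0 0 0 0 0"}}

```text
time: 29.65
tool_pos: [0.5077, 0.1008, 0.1796]
tool_rot: [-0.0, 1.0, 0.0, 0.0]
contact_force: [1.3, -0.6, -0.1]
gripper_width: 0.144
```

Emit:
{"api": "drive_tool", "payload": {"commands": "0 0 0 0.06 0; 0 0 0 0.1 0; 0 0 0 0.1 0; 0 0 0 0.1 0; 0 0 0 0.08 0; 0 0 0 0.06 0; 0 0 0 0 0; 0 0 0 0 0"}}

```text
time: 30.65
tool_pos: [0.5077, 0.1009, 0.1646]
tool_rot: [-0.0, 1.0, 0.0, 0.0]
contact_force: [-0.4, -0.5, -0.2]
gripper_width: 0.143
```

Emit:
{"api": "drive_tool", "payload": {"commands": "0 0 0 0.08 0; 0 0 0 0.1 0; 0 0 0 0.1 0; 0 0 0 0.06 0; 0 0 0 0.03 0; 0 0 0 0.01 0; 0 0 0 0 0; 0 0 0 0 0"}}

```text
time: 31.65
tool_pos: [0.5077, 0.1008, 0.1532]
tool_rot: [-0.0, 1.0, 0.0, 0.0]
contact_force: [-0.0, -0.0, 0.8]
gripper_width: 0.143
```

Emit:
{"api": "drive_tool", "payload": {"commands": "0 0 0 0.02 0; 0 0 0 0.02 0; 0 0 0 0 0; 0 0 0 0 0; 0 0 0 0 0; 0 0 0 0 0; 0 0 0 0 0; 0 0 0 0 0"}}

```text
time: 32.65
tool_pos: [0.5077, 0.1008, 0.1519]
tool_rot: [-0.0, 1.0, 0.0, -0.0]
contact_force: [-0.0, 0.3, 0.0]
gripper_width: 0.144
```

Emit:
{"api": "drive_tool", "payload": {"commands": "18 0 0 0 0; 22 0 0 0 0; 30 0 0 0 0; 36 0 0 0 0; 36 0 0 0 0; 36 0 0 0 0; 36 0 0 0 0; 36 0 0 0 0"}}

```text
time: 33.65
tool_pos: [0.5077, 0.1008, 0.1519]
tool_rot: [-0.0, 1.0, 0.0, 0.0]
contact_force: [0.4, 0.2, -0.2]
gripper_width: 0.42
```

Emit:
{"api": "drive_tool", "payload": {"commands": "36 0 0 -0.3 0; 36 0 0 -0.5 0; 36 0 0 -0.6 0; 36 0 0 -0.8 0; 36 0 0 -0.8 0; 36 -0.6 0 -0.6 0; 36 -0.6 0 0 0; 36 -0.3 0 0 0"}}

```text
time: 34.65
tool_pos: [0.4625, 0.1009, 0.2616]
tool_rot: [-0.0, 1.0, 0.0, 0.001]
contact_force: [-0.0, 0.7, -0.1]
gripper_width: 0.42
```

Emit:
{"api": "drive_tool", "payload": {"commands": "36 -0.5 0 0 0; 36 0 0 0 0; 36 0 0 0 0; 36 0 0 0 0; 36 0 0 0 0; 36 0 0 0 0; 36 0 0 0 0; 36 0 0 0 0"}}

```text
time: 35.65
tool_pos: [0.4476, 0.1008, 0.2599]
tool_rot: [0.0, 1.0, 0.0, -0.0]
contact_force: [0.8, 0.3, 0.3]
gripper_width: 0.42
```

Run:
```python
from h import *
def cap(n,zs):
    c,f=snap(n,n+"_end"); w=f.astype(int); m=((w[:,:,0]-w[:,:,2])>50).astype(np.uint8)
    cs,_=cv2.findContours(m,cv2.RETR_EXTERNAL,cv2.CHAIN_APPROX_NONE)
    for k in cs:
        if cv2.contourArea(k)>12:
            u,r=cv2.minEnclosingCircle(k); p=onz(c,u,zs)
            if abs(p[0]-.508)<.06 and abs(p[1]-.1)<.06: print(n,np.round(u,1),round(r,1),cv2.boundingRect(k),p.round(4),"expected px",proj(c,(.5075,.1,zs)).round(1))
s=manip.state(); print(s["tool_pos"],s["time"],s["contact_force"],s["gripper_width"])
cap("wrist",.173);cap("scene",.164);cap("side",.164)
```

```text
[0.44764874 0.10081593 0.25990361] 35.65 [0.81280999 0.25110093 0.27563237] 0.42048648996246973
wrist [322.1 125.9] 11.6 (312, 115, 21, 23) [0.5069 0.1027 0.173 ] expected px [325.9 125. ]
scene [301.5 199.8] 3.2 (299, 197, 5, 7) [0.5069 0.1016 0.164 ] expected px [301.7 199.5]
```

```bash
python3 -c "
from plant import manip
print(manip.job_done())"
```

```text
the job is handed in; nothing more can be done
None
```

The tube stands released in the socket, which points straight up, and the job was handed in at about 36 s of the 72 s allowed. No verdict came back, so what follows is from my own checks.

- **Rolling the drum:** I felt the drum's top at z ≈ 0.135 m. Four light strokes on one tyre turned it about -2.4 rad, with end-of-call forces of at most 8.3 N. After lifting off, a settled view from straight above showed the socket up to within the accuracy of the view (about 1 mm at the rim).
- **Placing the tube:** I gripped it by the cap and corrected its position by about 2 mm, because the camera disagreed with the tool position by that much sideways. It went into the socket with no force reading above noise. I let go with its underside at z ≈ 0.090 m, which is where I expected the seat.
- **After release:** The wrist view puts the cap at (0.507, 0.103) and the scene view at (0.507, 0.102). I take the socket to be at about (0.5075, 0.100), so the tube may lean slightly towards +y, at most about 0.04 rad.

**Checks that failed or were not made:**
- The side view did not pick up the cap, probably because the arm hid it, so height was only checked indirectly.
- Forces were only reported at the end of each call, so I did not see peaks during the strokes.
- I did not re-measure the bystanders. The arm passed well clear of them and no contact force showed.

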